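Lay a finned power module down against the burn-in fence

TASK

Two power modules stand on end on the mat. Tip the one with cooling fins over by pushing it, so that it lies on its smooth back with the fins up, then push it gently along the mat until its leading end is flush against the long metal fence, as the module already lying there is. Only push it, do not lift or carry it; leave the smooth module standing where it is, leave the module at the fence alone and do not disturb the other things on the bench.

Things in the scene. Friction and masses are not known exactly. Their poses are not given: they have to be found in the camera images.
- finned_module: the module to lay down: bare aluminium block, 50 mm deep (own x), 96 wide (y), 100 tall (z), 0.38 to 0.68 kg, standing on end. Origin: centre of the end it stands on. Cooling fins (20 mm deep, gaps 9 mm, pushed as a flat face) at own x = -25 mm roughly face the robot; smooth back at x = +25. Lying fins up it is 50 mm high, own x points down, own z away from the robot, origin mid-height in its near end
- end_left (a point): left corner of the finned module's free end: own (0, +48, 100) mm, at half its depth; 25 mm above the mat when it lies with the fins up
- end_right (a point): right corner of the finned module's free end: own (0, -48, 100) mm, at half its depth
- tip_edge (a point): middle of the lower edge of the finned module's smooth back, own (25, 0, 0) mm; it stays on the mat throughout. The mat grips: pushed near its top on the fins the module tips about this edge and, past about 22 degrees, falls by itself onto its back, away from the robot, perhaps sliding or turning a little
- fence: fixed straight aluminium bar across the far side of the work, 900 mm long (own y), 25 mm high, 20 mm thick, with a slick face along which a touching corner slides. Origin: on the mat in the middle of its face towards the robot; own x points away from the robot, square to that face, so the face is own x = 0 and the work lies at negative own x
- plain_module: aluminium module of the same size without fins, smooth all round, standing on end: leave it standing. Origin: centre of its underside
- done_module: a finned module, the same as the first, already lying fins up against the fence near its right (-y) end: leave alone. Origin: on the mat under the middle of its end that faces the robot; it extends 100 mm from there to the fence, 96 mm wide, 50 mm high
- flux_jar: small closed jar, 38 mm across, 50 mm high, between the two standing modules and a little beyond them. Origin: centre of its underside
- circuit_board: green circuit board lying flat, 110 by 150 mm, about 11 mm high, to the left. Origin: centre of its underside
- screwdriver: screwdriver lying to the right, 170 mm long, under 35 mm high
- brush: small brush lying near the robot on the right, 150 mm long, under 35 mm high
- solder_reel: solder reel lying flat on the left, 56 mm across, 36 mm high. Origin: centre of its underside
Things that resemble listed ones, but are neither listed nor needed, are in the scene too. Leave any blue or yellow look-alike of the finned_module alone.

How it is judged:
By the outcome, as a careful person would: the job done as asked, in the order asked, and still so for the second after the job is handed in, with the robot touching nothing.
It also fails if it takes over 48 s, if anything falls off the work surface, if the arm or the gripper's body presses on something with over 40 N, if the wrist force passes 120 N, or if a joint passes its speed limit or range.

ROBOT

A 6-joint arm with a two-finger parallel gripper is mounted at the origin on the work surface. World frame = base frame: x ahead of the robot, y to its left, z up, the work surface at z = 0. Lengths are in m, angles in degrees, forces in N, time in s.
With the tool pointing down it reaches from about 0.375 to 0.9 m from the base axis. Payload 3.1 kg.
Tool frame: the origin (TCP) lies on the centre line of the jaws, within the pads' length; the fingertips stand 25 mm ahead of it and the grasp point (between the pads) lies 6 mm ahead of it; z points along the fingers, y is the line along which they close (so a half turn about z gives the same grasp; the last joint's range is limited). The gripper opens to 87 mm and grips with 3 to 60 N. Pads are 19 mm wide; open, the fingers measure 117 mm over their backs; the gripper's body (75 mm by 190 mm) begins 51 mm behind the grasp point.
Start: joints at [55.434, 30.224, 82.088, -0, 67.689, -10.227], TCP at [0.258, 0.569, 0.248] pointing down, gripper open.
Joint ranges: [-176.69, 176.69], [-43.24, 126.21], [12.49, 139.97], [-82, 262], [0, 151.66], [-163.58, 163.58]. Speed limits (degrees/s): [159.86, 159.86, 180, 180, 180, 180].

INTERFACE

Orientations are given as a 3x3 rotation matrix whose columns are the frame's x, y, z axes.
In Python, from rig import bot, cams, models gives the robot as it stands. The module is installed in compiled form; this text tells all that it offers.
- The arm moves only by the shell command python3 -m handwheel 'ROWS' [OPENING]. ROWS is JSON, a list of rows, each a list of 6 numbers: the shift along the world's x, y, z each as a share of 1 m, from -1 to 1, then the turn, a rotation vector about the world's x, y, z each as a share of 2 rad, from -1 to 1. In form: [[dx, dy, dz, wx, wy, wz], ...]. A call has exactly 8 rows; each row is the pose to reach, as a shift and turn from the pose commanded when the call began; what a row does not reach only later rows make up. A row lasts 1/12 s, in which the tool goes at most 41.7 mm and 7.16 degrees, less where a joint would pass 70% of its speed; a pose out of reach is approached as far as the arm can. A call with a number of a shift or a turn outside -1 to 1 is refused whole. A call with a gripper value outside its range is refused whole. OPENING is the opening, from -1 (shut) to 1 (fully open), so that 0 is half open, set as the call begins (- or left out, the last holds). The fingers move at their own pace and stop on an object; the grip force is fixed at half the most. Time passes only in rows, so rows that repeat a pose let the fingers close, or fill a call up. It gives the time, the measured TCP pose, the force, the opening and the grip force at its end, in the units of the state.
- bot.read_state(): the state, without advancing time (a new reading comes with each control period).
- cams.capture(name): name is "scene" or "top"; returns (picture, depth): 480x640x3 uint8, blue, green, red; 480x640 float32, m along the optical axis (not along the pixel's ray), 0 where there is no reading.
- cams.calibration(name): a dict with "mtx" (3x3 intrinsics, pixels), "R" (3x3) and "t" (3): a world point X has camera coordinates R X + t. Camera axes: x right, y down, z forward; pixel columns grow to the right and rows downward; lengths in m; the calibration is good to about 2 mm. A picture is of the moment at which its call begins. calibration takes no time and is no camera call.
- bot.hand_in(): hands the job in; it is judged then, once.
Trained networks look in the newest picture that a camera, given by its name, has taken for a name from the list of things; names that differ only in an ending like _2 or _b are one class to them, and where a whole thing is asked for, a point or a joint stands for the part that bears it (a point fixed in the world has none). Each returns a list of dicts, best first, with "conf" (0 to 1); they miss things now and then, are a little off and sometimes report something else, mostly with a low value. They report only what shows in the picture. A call takes as long as a camera call. They do not tell look-alikes from the thing itself.
- models.spot_in(query, camera): "position" ([column, row] in pixels, amid what is visible of it).
- models.tip_of(query, camera): "position" ([column, row] in pixels: a listed point, or the origin of a listed thing).
The state is a dict: "time_s": time; "joint_positions": joint angles; "qvel": joint speeds; "tau": joint torques, N m; "position": TCP position; "tcp_rot": TCP orientation; "force": force on the tool from outside, world axes, zero at the start; "moment": the same for the moment, N m; "opening": opening from 0.0 (shut) to 1.0 (fully open); "grasp_force": force on a finger pad.
Only numpy, scipy, OpenCV 4.12 (cv2) and the standard library are available. Lean on these libraries where they do the work, as an engineer would, in place of code of your own. Each camera call takes 0.05 s, during which the arm holds its last target. There are 200 camera calls.

## Working session

There is one attempt and no reset: what is moved stays moved. The work goes in short steps, Python scripts to look and compute and a shell command to move; the robot and the scene stay as the last step left them, time stands still between calls to the robot, and variables do not carry over. Pictures are saved under pics/ and viewed, at most 10 in all, crops included, and the job is handed in when it is done.

```bash
mkdir -p pics; cat > h.py <<'E'
from rig import bot,cams,models
import numpy as np,cv2
def cal(n):
    c=cams.calibration(n);return np.array(c["mtx"]),np.array(c["R"]),np.array(c["t"]).ravel()
def ray(n,p,z):
    K,R,t=cal(n);d=R.T@np.linalg.inv(K)@np.array([p[0],p[1],1.]);o=-R.T@t
    return o+d*(z-o[2])/d[2]
def pt(n,p,dep):
    K,R,t=cal(n);return R.T@(np.linalg.inv(K)@np.array([p[0],p[1],1.])*dep-t)
def cloud(n,dep):
    K,R,t=cal(n);v,u=np.mgrid[:480,:640];P=np.stack([u,v,np.ones_like(u)],-1)@np.linalg.inv(K).T*dep[...,None]
    return (P-t)@R
def proj(n,X):
    K,R,t=cal(n);c=K@(R@np.array(X)+t);return c[:2]/c[2]
E
python3 - <<'E'
from h import *
for n in("scene","top"):
    im,d=cams.capture(n);cv2.imwrite(f"pics/{n}0.png",im);np.save(f"{n}0.npy",d)
    K,R,t=cal(n);print(n,"cam at",(-R.T@t).round(3),"axis",R[2].round(2))
    for q in["finned_module","plain_module","done_module","flux_jar","fence","circuit_board","screwdriver","brush","solder_reel"]:
        for r in models.spot_in(q,n)[:4]:
            p=r["position"];v,u=int(round(p[1])),int(round(p[0]))
            print(q,np.round(p),round(r["conf"],2),pt(n,p,d[v,u]).round(3))
print(bot.read_state()["time_s"])
E
```

```text
scene cam at [1.009 0.507 0.694] axis [-0.5  -0.58 -0.64]
finned_module [311. 221.] 0.94 [ 0.513 -0.096  0.096]
finned_module [236. 204.] 0.81 [ 0.595 -0.263  0.092]
finned_module [367. 202.] 0.8 [ 0.349 -0.084  0.074]
finned_module [354. 255.] 0.57 [0.518 0.043 0.093]
plain_module [417. 301.] 0.8 [0.507 0.196 0.073]
done_module [171. 227.] 0.91 [ 0.726 -0.35   0.046]
done_module [312. 226.] 0.71 [ 0.514 -0.092  0.086]
flux_jar [303. 292.] 0.68 [0.63  0.014 0.043]
fence [296. 370.] 0.77 [0.747 0.135 0.027]
fence [211. 185.] 0.31 [ 0.55  -0.472  0.026]
circuit_board [541. 362.] 0.68 [0.401 0.404 0.003]
screwdriver [210. 186.] 0.44 [ 0.555 -0.47   0.026]
brush [322. 182.] 0.8 [ 0.307 -0.289  0.016]
solder_reel [461. 396.] 0.69 [0.584 0.355 0.035]
top cam at [ 0.344 -0.016  1.138] axis [ 0.16 -0.02 -0.99]
finned_module [287. 252.] 0.85 [0.479 0.014 0.102]
finned_module [416. 290.] 0.67 [ 0.409 -0.249  0.099]
finned_module [356. 257.] 0.64 [ 0.472 -0.128  0.099]
finned_module [339. 331.] 0.61 [ 0.323 -0.095  0.102]
plain_module [204. 246.] 0.65 [0.486 0.183 0.098]
done_module [357. 253.] 0.73 [ 0.481 -0.128  0.104]
done_module [462. 154.] 0.7 [ 0.722 -0.37   0.033]
flux_jar [291. 195.] 0.82 [0.611 0.012 0.049]
fence [287. 139.] 0.65 [0.748 0.026 0.024]
circuit_board [108. 284.] 0.83 [0.408 0.406 0.006]
screwdriver [500. 249.] 0.8 [ 0.511 -0.454  0.025]
brush [433. 349.] 0.92 [ 0.29  -0.304  0.02 ]
solder_reel [138. 212.] 0.81 [0.565 0.344 0.033]
1.0
```

View pics/scene0.png

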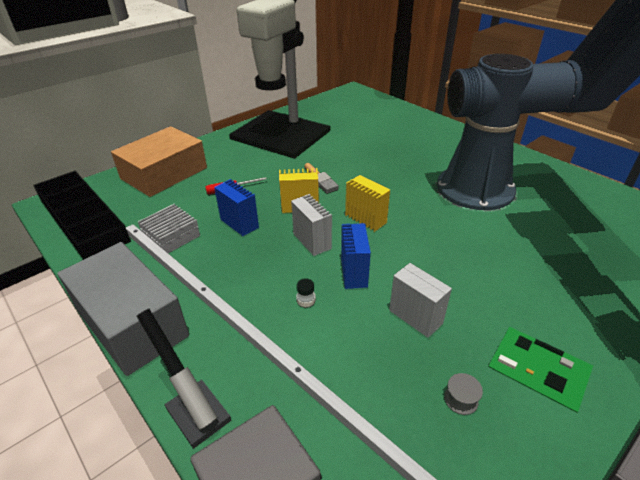

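View pics/top0.png

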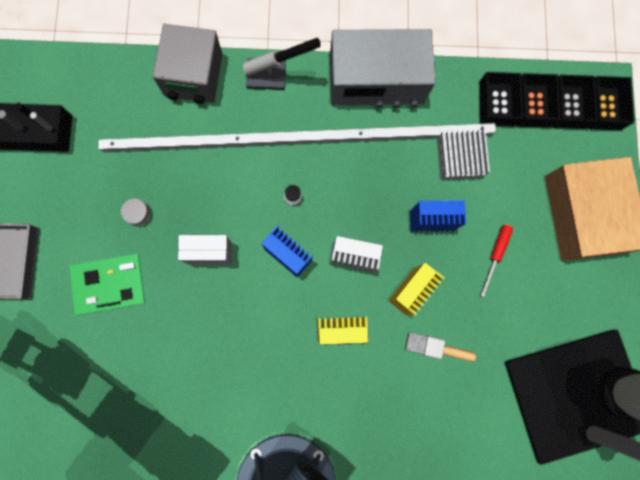

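The scene shows four look-alikes beside the bare aluminium one at scene (311,225) / top (356,254). They are blue at top (287,252) and (439,215), and yellow at (419,289) and (343,330). The smooth module is at top (204,248), and the one already lying at the fence is at (464,153). By the description I choose the bare aluminium block at top (356,254), and I'll check it in a crop.

```bash
python3 - <<'E'
from h import *
im=cv2.imread("pics/scene0.png");im2=cv2.imread("pics/top0.png")
a=cv2.resize(im[180:270,260:410],(600,360),interpolation=3);b=cv2.resize(im2[215:275,240:340+50],(600,240),interpolation=3)
cv2.imwrite("pics/crop0.png",np.vstack([a,b]))
for n in("top","scene"):
    d=np.load(n+"0.npy");I=cv2.imread(f"pics/{n}0.png").astype(int);C=cloud(n,d);X,Y,Z=C[...,0],C[...,1],C[...,2]
    sat=I.max(2)-I.min(2)
    for nm,(x,y),r,zl,zh in[("fin",(.483,-.128),.075,.092,.115),("plain",(.486,.183),.08,.092,.115),("blue",(.48,.014),.075,.09,.115),("yel",(.323,-.095),.075,.09,.115),("yel2",(.409,-.249),.08,.09,.115),("blue2",(.57,-.27),.08,.09,.115),("done",(.71,-.365),.09,.035,.06),("jar",(.615,.012),.04,.03,.06)]:
        m=(d>0)&(Z>zl)&(Z<zh)&(np.hypot(X-x,Y-y)<r)
        if nm in("fin","done"): m&=sat<50
        P=C[m]
        if len(P)<10: print(n,nm,len(P));continue
        R=cv2.minAreaRect(P[:,:2].astype(np.float32)*1000);print(n,nm,len(P),np.round(R[0],1),np.round(R[1],1),round(R[2],1),"z",np.median(P[:,2]).round(3),"box",cv2.boxPoints(R).round().tolist())
    m=(d>0)&(Z>.018)&(Z<.03)&(X>.6)&(X<.85)&(sat<50)&(Y>-.30)&(Y<.4)
    P=C[m];m2=abs(P[:,0]-np.median(P[:,0]))<.04;P=P[m2]
    ys=np.arange(-.28,.36,.02);q=[]
    for y in ys:
        s=P[abs(P[:,1]-y)<.01]
        if len(s)>5:q.append((y,np.percentile(s[:,0],8),np.percentile(s[:,0],92)))
    q=np.array(q)
    if len(q)>5:
        f=np.polyfit(q[:,0],q[:,1],1);g=np.polyfit(q[:,0],q[:,2],1);print(n,"fence front x=",f.round(4),"back",g.round(4),"rms",np.std(q[:,1]-np.polyval(f,q[:,0])).round(4))
E
```

```text
top fin 855 [ 481.8 -128.7] [95.9 50.1] 80.5 z 0.1 box [[449.0, -172.0], [499.0, -180.0], [514.0, -85.0], [465.0, -77.0]]
top plain 1173 [482.  187.4] [49.3 96.5] 2.0 z 0.101 box [[456.0, 235.0], [459.0, 138.0], [508.0, 140.0], [505.0, 237.0]]
top blue 875 [483.7  15.2] [96.  50.2] 51.4 z 0.1 box [[434.0, -7.0], [473.0, -38.0], [533.0, 37.0], [494.0, 68.0]]
top yel 907 [ 324.5 -102.8] [49.9 96.2] 3.7 z 0.1 box [[297.0, -56.0], [303.0, -152.0], [353.0, -149.0], [346.0, -53.0]]
top yel2 953 [ 412.6 -257.8] [51.1 97.2] 52.3 z 0.1 box [[358.0, -248.0], [435.0, -308.0], [467.0, -267.0], [390.0, -208.0]]
top blue2 875 [ 571.5 -302.8] [51.4 93.2] 2.6 z 0.1 box [[544.0, -257.0], [548.0, -350.0], [599.0, -348.0], [595.0, -255.0]]
top done 1452 [ 723.7 -372.7] [102.7 100.3] 5.3 z 0.046 box [[668.0, -328.0], [677.0, -427.0], [780.0, -418.0], [770.0, -318.0]]
top jar 215 [615.7   8.3] [34.5 32.9] 1.1 z 0.05 box [[598.0, 24.0], [599.0, -9.0], [633.0, -8.0], [633.0, 25.0]]
top fence front x= [-0.0807  0.7445] back [-0.0809  0.7625] rms 0.0002
scene fin 633 [ 482.4 -132.7] [99.8 51.9] 80.2 z 0.099 
[... 319 characters left out ...]
ne yel 560 [ 325.9 -107.7] [53.7 99.2] 4.3 z 0.099 box [[295.0, -60.0], [303.0, -159.0], [356.0, -155.0], [349.0, -56.0]]
scene yel2 421 [ 413.5 -261. ] [55.5 95.7] 53.2 z 0.099 box [[358.0, -255.0], [435.0, -312.0], [468.0, -267.0], [392.0, -210.0]]
scene blue2 533 [ 571.8 -303.4] [53.3 90.4] 1.6 z 0.099 box [[544.0, -259.0], [546.0, -349.0], [600.0, -348.0], [597.0, -258.0]]
scene done 1299 [ 723. -376.] [102.4 100.6] 3.9 z 0.047 box [[669.0, -329.0], [675.0, -430.0], [777.0, -423.0], [771.0, -322.0]]
scene jar 264 [617.9   6. ] [35.  34.7] 3.0 z 0.049 box [[600.0, 22.0], [601.0, -12.0], [636.0, -10.0], [634.0, 24.0]]
scene fence front x= [-0.0797  0.7464] back [-0.0768  0.7636] rms 0.0003
```

View pics/crop0.png

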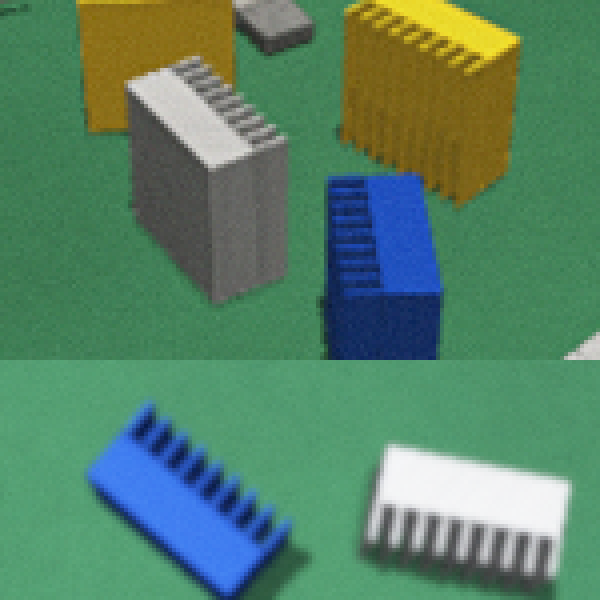

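The crop confirms the choice: the bare aluminium module has its fins towards the robot, and the blue one beside it is turned the other way. Now the tool orientation.

```bash
python3 - <<'E'
from h import *
s=bot.read_state();R=np.array(s["tcp_rot"]);print(R.round(3),s["position"],s["time_s"],np.degrees(np.arctan2(R[1,1],R[0,1])),s["opening"])
E
```

```text
[[-0.911  0.412  0.   ]
 [ 0.412  0.911  0.   ]
 [ 0.     0.    -1.   ]] [0.25755109 0.5694606  0.24756186] 1.0 65.65936452828747 0.9982810637365028
```

```bash
python3 -m handwheel '[[0.17,-0.3,0,0,0,0.132],[0.17,-0.3,0,0,0,0.132],[0.17,-0.3,0,0,0,0.132],[0.17,-0.3,0,0,0,0.132],[0.17,-0.3,0,0,0,0.132],[0.17,-0.3,0,0,0,0.132],[0.17,-0.3,0,0,0,0.132],[0.17,-0.3,0,0,0,0.132]]' 0
```

```text
time_s: 1.67
position: [0.4211, 0.2803, 0.2479]
tcp_rot: [[-0.987, 0.16, 0.001], [0.16, 0.987, 0.0], [-0.001, 0.0, -1.0]]
force: [-0.6, 0.7, -0.4]
opening: 0.526
grasp_force: 0.0
```

```bash
python3 -m handwheel '[[0,-0.2,0,0,0,0],[0,-0.2,0,0,0,0],[0,-0.2,0,0,0,0],[0,-0.2,0,0,0,0],[0,-0.2,0,0,0,0],[-0.005,-0.39,0,0,0,0],[-0.005,-0.39,0,0,0,0],[-0.005,-0.39,0,0,0,0]]'; python3 -c "
from h import *
s=bot.read_state();print(s['position'],s['time_s'],s['joint_positions'])"
```

```text
time_s: 2.33
position: [0.4169, -0.0448, 0.2479]
tcp_rot: [[-0.987, 0.16, 0.001], [0.16, 0.987, -0.0], [-0.001, -0.0, -1.0]]
force: [1.4, -1.0, -0.8]
opening: 0.496
grasp_force: 0.0
[ 0.41686906 -0.04479686  0.24790493] 2.3333 [-2.14898399e+01  1.43186233e+01  1.10108893e+02  7.81770168e-03
  5.55118550e+01 -1.02294759e+02]
```

```bash
python3 -m handwheel '[[0,-0.04,0,0,0,0],[0,-0.073,-0.02,0,0,0],[0,-0.073,-0.06,0,0,0],[0,-0.073,-0.1,0,0,0],[0,-0.073,-0.13,0,0,0],[0,-0.073,-0.148,0,0,0],[0,-0.073,-0.148,0,0,0],[0,-0.073,-0.148,0,0,0]]'; python3 - <<'E'
from h import *
im,d=cams.capture("scene");im2,d2=cams.capture("top")
cv2.imwrite("pics/a.png",np.vstack([cv2.resize(im[130:330,220:460],(600,500))[:300],cv2.resize(im2[190:340,240:440],(600,450))[:300]]))
E
```

```text
time_s: 3.0
position: [0.4169, -0.1159, 0.0991]
tcp_rot: [[-0.987, 0.16, -0.002], [0.16, 0.987, 0.001], [0.002, 0.001, -1.0]]
force: [-0.3, 0.2, -0.3]
opening: 0.499
grasp_force: 0.0
```

View pics/a.png

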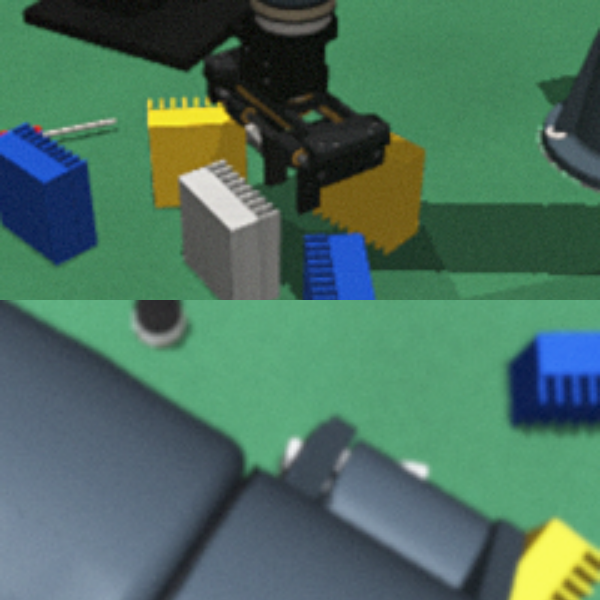

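The fingers stand squarely behind the fins of the aluminium module, around (230,190) in the crop, and are clear of the blue and yellow blocks. Now the push.

```bash
python3 -m handwheel '[[0.008,-0.004,0,0,0,0],[0.014,-0.005,0,0,0,0],[0.02,-0.006,0,0,0,0],[0.025,-0.007,0,0,0,0],[0.03,-0.008,0,0,0,0],[0.034,-0.009,0,0,0,0],[0.038,-0.009,0,0,0,0],[0.042,-0.01,0,0,0,0]]'
```

```text
time_s: 3.77
position: [0.4589, -0.1255, 0.0995]
tcp_rot: [[-0.987, 0.16, -0.001], [0.16, 0.987, 0.001], [0.001, 0.0, -1.0]]
force: [-1.9, 0.5, 1.9]
opening: 0.497
grasp_force: 0.9
```

```bash
python3 -m handwheel '[[0.003,0,0,0,0,0],[0.006,-0.001,0,0,0,0],[0.009,-0.001,0,0,0,0],[0.012,-0.002,0,0,0,0],[0.014,-0.002,0,0,0,0],[0.016,-0.003,0,0,0,0],[0.018,-0.003,0,0,0,0],[0.02,-0.003,0,0,0,0]]'; python3 - <<'E'
from h import *
im,d=cams.capture("scene");cv2.imwrite("pics/b.png",cv2.resize(im[130:330,200:460],(650,500)))
E
```

```text
time_s: 4.43
position: [0.4794, -0.129, 0.0995]
tcp_rot: [[-0.987, 0.16, 0.0], [0.16, 0.987, -0.0], [-0.0, -0.0, -1.0]]
force: [0.2, -0.1, -0.6]
opening: 0.5
grasp_force: 0.0
```

View pics/b.png

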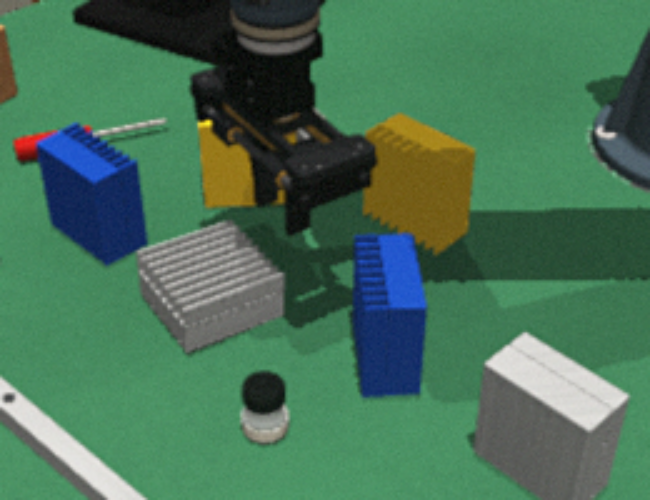

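It has fallen onto its back with the fins up, around (210,285) in the crop, and nothing else moved. Next I measure where it lies.

```bash
cat > m.py <<'E'
from h import *
for n in("scene","top"):
    im,d=cams.capture(n);C=cloud(n,d);X,Y,Z=C[...,0],C[...,1],C[...,2];I=im.astype(int);sat=I.max(2)-I.min(2)
    m=(d>0)&(Z>.042)&(Z<.06)&(X>.50)&(X<.80)&(Y>-.23)&(Y<-.04)&(sat<60)&(I.max(2)>60)
    m=cv2.morphologyEx(m.astype(np.uint8),cv2.MORPH_CLOSE,np.ones((3,3)));k,l,st,_=cv2.connectedComponentsWithStats(m)
    j=1+np.argmax(st[1:,4]);P=C[(l==j)&(Z>.042)&(Z<.06)]
    R=cv2.minAreaRect(P[:,:2].astype(np.float32)*1000);B=cv2.boxPoints(R);f=B[np.argsort(B[:,0])]
    far=f[2:][np.argsort(f[2:,1])];near=f[:2][np.argsort(f[:2,1])]
    ang=lambda e:np.degrees(np.arctan2(e[0,0]-e[1,0],e[1,1]-e[0,1])).round(1)
    print(n,len(P),np.round(R[0],1),np.round(R[1],1),"near",near.round().tolist(),ang(near),"far",far.round().tolist(),ang(far),"gap",[round(745.5-80*p[1]/1000-p[0],1) for p in far])
    if n=="top":print("vis only if arm clear")
s=bot.read_state();print(s["time_s"],np.round(s["position"],4),np.round(s["force"],1))
E
python3 m.py
```

```text
scene 1259 [ 559.9 -146.1] [100.3 101.7] near [[501.0, -187.0], [519.0, -88.0]] -10.1 far [[601.0, -204.0], [619.0, -106.0]] -10.1 gap [np.float32(160.7), np.float32(135.2)]
top 25 [ 598.1 -101.6] [ 3.1 35.2] near [[581.0, -100.0], [581.0, -97.0]] -10.0 far [[615.0, -106.0], [616.0, -103.0]] -10.0 gap [np.float32(138.8), np.float32(138.0)]
vis only if arm clear
4.5833 [ 0.4792 -0.1289  0.0995] [-0.5 -0.1  0.2]
```

Lying yaw is about -10° and the fence is at +4.6°. I'll lower the two fingers behind the near end with the body kept above the 100 mm neighbours, then push while turning about 14° to the left.

```bash
python3 -m handwheel '[[0,-0.001,-0.015,0,0,0],[0,-0.001,-0.03,0,0,0],[0,-0.001,-0.038,0,0,-0.007],[0,-0.001,-0.038,0,0,-0.007],[0.006,-0.002,-0.038,0,0,-0.007],[0.011,-0.003,-0.038,0,0,-0.007],[0.015,-0.004,-0.038,0,0,-0.007],[0.018,-0.005,-0.038,0,0,-0.007]]'
```

```text
time_s: 5.25
position: [0.4986, -0.1345, 0.0623]
tcp_rot: [[-0.985, 0.174, 0.002], [0.174, 0.985, -0.001], [-0.002, -0.001, -1.0]]
force: [0.5, 0.1, -0.4]
opening: 0.502
grasp_force: 0.0
```

```bash
python3 -m handwheel '[[0.005,-0.001,0,0,0,0],[0.01,-0.002,0,0,0,0.004],[0.015,-0.004,0,0,0,0.009],[0.021,-0.005,0,0,0,0.016],[0.026,-0.007,0,0,0,0.023],[0.031,-0.008,0,0,0,0.03],[0.036,-0.01,0,0,0,0.037],[0.042,-0.011,0,0,0,0.044]]'
```

```text
time_s: 5.92
position: [0.5355, -0.1436, 0.0616]
tcp_rot: [[-0.996, 0.085, -0.009], [0.085, 0.996, 0.003], [0.009, 0.002, -1.0]]
force: [-6.7, 0.3, 4.8]
opening: 0.5
grasp_force: 3.3
```

```bash
python3 -m handwheel '[[0.005,-0.001,0,0,0,0.006],[0.01,-0.003,0,0,0,0.013],[0.015,-0.004,0,0,0,0.02],[0.02,-0.005,0,0,0,0.026],[0.025,-0.006,0,0,0,0.033],[0.03,-0.007,0,0,0,0.039],[0.035,-0.0075,0,0,0,0.046],[0.04,-0.008,0,0,0,0.052]]'; python3 m.py
```

```text
time_s: 6.58
position: [0.5766, -0.1522, 0.0615]
tcp_rot: [[-1.0, -0.018, -0.006], [-0.018, 1.0, 0.002], [0.006, 0.002, -1.0]]
force: [-4.9, -0.2, 3.9]
opening: 0.499
grasp_force: 2.7
scene 1349 [ 637.2 -152. ] [102.9 100.5] near [[586.0, -202.0], [586.0, -102.0]] 0.2 far [[689.0, -202.0], [689.0, -102.0]] 0.2 gap [np.float32(72.9), np.float32(65.1)]
top 11 [ 681.1 -112.7] [ 2.4 11.3] near [[675.0, -114.0], [675.0, -112.0]] -0.4 far [[687.0, -114.0], [687.0, -112.0]] -0.4 gap [np.float32(67.8), np.float32(67.6)]
vis only if arm clear
6.6833 [ 0.5786 -0.1526  0.0616] [-1.   0.5  1.3]
```

```bash
python3 -m handwheel '[[0.005,-0.0005,0,0,0,0.005],[0.01,-0.001,0,0,0,0.01],[0.015,-0.0015,0,0,0,0.015],[0.02,-0.002,0,0,0,0.02],[0.025,-0.002,0,0,0,0.025],[0.03,-0.002,0,0,0,0.029],[0.035,-0.002,0,0,0,0.032],[0.04,-0.002,0,0,0,0.032]]'; python3 m.py
```

```text
time_s: 7.35
position: [0.6196, -0.1549, 0.0614]
tcp_rot: [[-0.997, -0.082, -0.0], [-0.082, 0.997, 0.0], [0.0, 0.0, -1.0]]
force: [-4.1, 0.2, 1.1]
opening: 0.498
grasp_force: 2.0
scene 1430 [ 679.8 -151.3] [101.7  99.1] near [[633.0, -205.0], [625.0, -106.0]] 4.7 far [[735.0, -197.0], [726.0, -98.0]] 4.7 gap [np.float32(26.6), np.float32(26.9)]
top 20 [711.7 -97.8] [28.1  2.7] near [[698.0, -101.0], [698.0, -98.0]] 5.9 far [[726.0, -98.0], [726.0, -95.0]] 5.9 gap [np.float32(27.5), np.float32(27.6)]
vis only if arm clear
7.45 [ 0.621  -0.1551  0.0616] [-0.4  0.7 -0.3]
```

```bash
python3 -m handwheel '[[0.004,0,0,0,0,0],[0.008,0.001,0,0,0,0],[0.012,0.001,0,0,0,0],[0.015,0.001,0,0,0,0],[0.018,0.001,0,0,0,0],[0.02,0.002,0,0,0,0],[0.022,0.002,0,0,0,0],[0.023,0.002,0,0,0,0]]'; python3 m.py
```

```text
time_s: 8.12
position: [0.6423, -0.1529, 0.0616]
tcp_rot: [[-0.997, -0.081, -0.0], [-0.081, 0.997, 0.0], [0.0, 0.0, -1.0]]
force: [-5.1, -0.8, 3.9]
opening: 0.498
grasp_force: 2.5
scene 1469 [ 703.  -149.9] [102.2 100.8] near [[656.0, -204.0], [648.0, -104.0]] 4.4 far [[758.0, -196.0], [750.0, -96.0]] 4.4 gap [np.float32(3.4), np.float32(3.2)]
top 13 [737.6 -94.3] [21.3  2.4] near [[727.0, -96.0], [727.0, -93.0]] 0.5 far [[748.0, -95.0], [748.0, -93.0]] 0.5 gap [np.float32(4.9), np.float32(4.7)]
vis only if arm clear
8.2167 [ 0.6423 -0.1529  0.0616] [-4.   0.2  2.3]
```

```bash
python3 -m handwheel '[[0.001,0,0,0,0,0],[0.0015,0,0,0,0,0],[0.002,0,0,0,0,0],[0.0025,0,0,0,0,0],[0.003,0,0,0,0,0],[0.0035,0,0,0,0,0],[0.004,0,0,0,0,0],[0.004,0,0,0,0,0]]'
```

```text
time_s: 8.88
position: [0.6455, -0.1528, 0.0615]
tcp_rot: [[-0.997, -0.081, -0.002], [-0.081, 0.997, 0.0], [0.002, 0.0, -1.0]]
force: [-5.4, 0.5, 3.4]
opening: 0.5
grasp_force: 3.0
```

```bash
python3 -m handwheel '[[0.0005,0,0,0,0,0],[0.001,0,0,0,0,0],[0.0015,0,0,0,0,0],[0.002,0,0,0,0,0],[0.0025,0,0,0,0,0],[0.003,0,0,0,0,0],[0.003,0,0,0,0,0],[0.003,0,0,0,0,0]]'
```

```text
time_s: 9.55
position: [0.6458, -0.1528, 0.0616]
tcp_rot: [[-0.997, -0.082, -0.008], [-0.082, 0.997, 0.001], [0.008, 0.002, -1.0]]
force: [-11.2, -1.5, 7.4]
opening: 0.501
grasp_force: 5.8
```

The tool has stopped at x=0.6458 and the force has doubled, so the module is at the fence. One more gentle press to seat it, then retreat.

```bash
python3 -m handwheel '[[0.0005,0,0,0,0,0],[0.001,0,0,0,0,0],[0.0015,0,0,0,0,0],[0.002,0,0,0,0,0],[0.002,0,0,0,0,0],[0.002,0,0,0,0,0],[0.002,0,0,0,0,0],[0.002,0,0,0,0,0]]'; python3 -m handwheel '[[-0.003,0,0,0,0,0],[-0.01,0,0,0,0,0],[-0.02,-0.001,0,0,0,0],[-0.035,-0.002,0,0,0,0],[-0.045,-0.003,0.02,0,0,0],[-0.045,-0.003,0.06,0,0,0],[-0.045,-0.003,0.1,0,0,0],[-0.045,-0.003,0.14,0,0,0]]'
```

```text
time_s: 10.22
position: [0.6458, -0.1528, 0.0616]
tcp_rot: [[-0.997, -0.082, -0.012], [-0.082, 0.997, 0.001], [0.012, 0.002, -1.0]]
force: [-15.9, -1.1, 10.3]
opening: 0.497
grasp_force: 7.7
time_s: 10.88
position: [0.6078, -0.1563, 0.2031]
tcp_rot: [[-0.997, -0.08, 0.005], [-0.08, 0.997, -0.001], [-0.005, -0.001, -1.0]]
force: [0.8, -1.5, 0.2]
opening: 0.499
grasp_force: 0.0
```

```bash
python3 -m handwheel '[[-0.02,0.04,0,0,0,0],[-0.04,0.08,0,0,0,0],[-0.06,0.115,0,0,0,0],[-0.08,0.15,0,0,0,0],[-0.1,0.185,0,0,0,0],[-0.12,0.22,0,0,0,0],[-0.13,0.26,0,0,0,0],[-0.13,0.3,0,0,0,0]]'; python3 m.py; python3 - <<'E'
from h import *
im,d=cams.capture("scene");im2,d2=cams.capture("top")
cv2.imwrite("pics/c.png",np.vstack([cv2.resize(im[150:350,120:440],(480,300)),cv2.resize(im2[110:280,180:500],(565,300))[:,:480]]))
E
```

```text
time_s: 11.55
position: [0.4749, 0.1461, 0.202]
tcp_rot: [[-0.997, -0.08, 0.003], [-0.08, 0.997, 0.001], [-0.003, 0.001, -1.0]]
force: [0.8, 0.7, -0.1]
opening: 0.501
grasp_force: 0.0
scene 1487 [ 706. -149.] [101.6 100.2] near [[659.0, -203.0], [651.0, -103.0]] 4.6 far [[761.0, -195.0], [753.0, -95.0]] 4.6 gap [np.float32(0.4), np.float32(0.4)]
top 262 [ 707.7 -179.8] [100.8  27.3] near [[659.0, -198.0], [656.0, -170.0]] 4.9 far [[759.0, -189.0], [757.0, -162.0]] 4.9 gap [np.float32(1.5), np.float32(1.7)]
vis only if arm clear
11.65 [0.4772 0.1497 0.2024] [ 0.5 -1.  -0.3]
```

View pics/c.png

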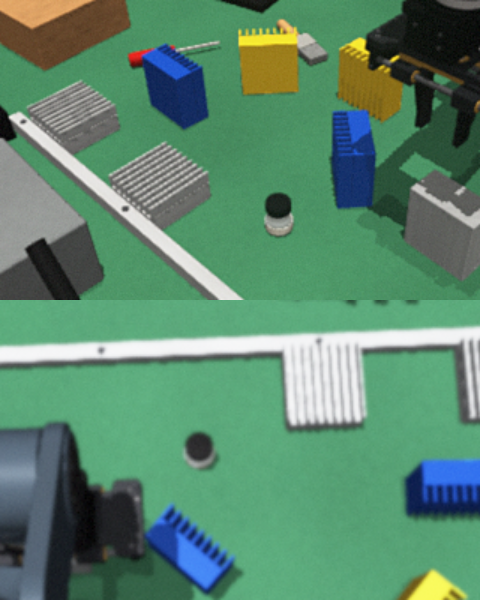

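The module lies fins up and flush against the fence, at (160,185) in the upper view and (325,385) in the lower. The jar, the look-alikes, the smooth module and the module already at the fence are where they were. The robot is clear, so I hand in.

```bash
python3 -c "
from rig import bot
print(bot.hand_in())"
```

```text
the job is handed in; nothing more can be done
None
```

The finned module was tipped onto its smooth back and pushed flush against the fence, measured within about 2 mm and parallel to it; nothing else appeared to move, and the job was handed in at about 12 s.

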